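# Grease the stage carriage at its tilted nipple

### The job

Slide the loose carriage square and flush into the corner of the two stop bars. Then take the push-type grease gun from its stand, press its coupler squarely onto the carriage's tilted grease nipple until it snaps on, and keep pushing along the nipple until the spring nozzle is well past half of its 16 mm stroke into the barrel. Finish there, still holding the gun against its spring with the carriage tight in the corner; leave the tip box, dishes and bottle where they stand.

Things in the scene. Friction and masses are not known exactly. Their poses are not given: they have to be found in the camera images.
- stop_corner (a point): Inner corner of two low stop bars (20 mm wide, 10 mm high, dark steel) on the top face of a fixed aluminium plate (260 x 220 x 12 mm, top 12 mm above the bench). x points away from the robot: the far bar's inner face is the plane x = 0; the side bar's is y = 0; z up. The carriage belongs at x < 0, y < 0. Plate reaches 205 mm in -x and 175 mm in -y. Place and yaw vary.
- carriage_center (a point): Centre of the loose linear-guide carriage on the plate: steel, black end caps, 96 (x) x 60 (y) x 44 mm high, 0.6 to 0.9 kg; its x points to the far bar, y to the side bar. Starts 40 to 80 mm short of both bars, turned up to 0.3 rad. Seated flush, it is at (-48, -30, +22) mm in stop_corner's axes. Its sides, 60 mm apart, can be gripped from above; their upper 34 mm clear the bars.
- carriage_corner (a point): Lower +x +y corner of the carriage, at (48, 30, -22) mm from carriage_center in the carriage's axes; it coincides with stop_corner when the carriage is seated flush.
- nipple_head (a point): Centre of the 10 mm ball head of the brass grease nipple on the carriage's -x end cap, at (-54.6, 0, +38) mm from carriage_center in its axes. z: the nipple's axis, pointing out, tilted 0.611 rad (35 deg) from vertical to the carriage's -x (towards the robot); the coupler is pushed on along -z. Neck 6 mm thick; a 13 mm base begins 16 mm below the head's centre.
- gun_center (a point): Centre of the grease gun's round barrel (32 mm diameter, 100 mm long, aluminium; whole gun 0.4 kg, loose). It stands upright, nozzle down, in a steel stand left or right of the plate; barrel from 75 to 175 mm above the bench, up to 2 mm side play. z: the gun's axis, to the rear (up). Grip the upper half of the barrel from above and lift straight up at least 65 mm to clear the stand.
- coupler_mouth (a point): Centre of the coupler's mouth, the front end of the gun's nozzle, 112 mm from gun_center on the gun's axis with the nozzle fully out; z as gun_center. Coupler 22 mm in diameter, 26 mm long; its 16 mm mouth guides in a nipple up to 2 mm off centre. Inside, four spring jaws give way at about 5 to 10 N and snap shut behind the nipple's head.
- coupler_seat (a point): Point inside the coupler, 9.3 mm behind the mouth on its axis, where the centre of the nipple's head rests once snapped on.
- gun_nozzle (a joint): How far the nozzle is pushed into the barrel: 0 (fully out, as at the start) to 0.016 m (end stop). Its spring begins to yield at 12 N and takes 18 N at 16 mm, so the coupler snaps on first; from then on each mm that the barrel advances pushes the nozzle in by 1 mm.
- tip_box: Bystander: loose pipette tip box, 120 x 82 x 56 mm, origin under its centre; on the other side of the plate from the gun's stand.
- dishes: Bystander: stack of three Petri dishes, 89 mm diameter, 48 mm high, origin under its centre.
- reagent: Bystander: brown reagent bottle, 54 mm diameter, 105 mm high, origin under its centre.
Things that resemble listed ones, but are neither listed nor needed, are in the scene too. What is meant by the part that bears gun_center is not green, and is the smaller of those in its own colour. Leave any blue look-alike of the part that bears carriage_center alone.

How it is judged:
On the way, in this order (a step that is already met when the one before it is completed fails the run):
1. the carriage lies square and flush in the corner of the stop bars (x of carriage_corner in the frame of stop_corner between -0.002 and 0.002 m and y of carriage_corner in the frame of stop_corner between -0.002 and 0.002 m and angle between the x axis of carriage_center and the x axis of stop_corner, either way round below 0.03 rad), for 0.2 s.
2. the coupler has snapped squarely onto the nipple, the carriage still in the corner (distance between coupler_seat and nipple_head below 0.0025 m and angle between the z axis of coupler_mouth and the z axis of nipple_head, either way round below 0.12 rad and x of carriage_corner in the frame of stop_corner above -0.003 m and y of carriage_corner in the frame of stop_corner above -0.003 m), for 0.1 s.
At the end, for the whole second after the job is handed in: Ends holding: the fingers grip the gun, nozzle pushed more than 8 mm in; ball head within 2.5 mm of the coupler's seat; coupler square to the nipple within 0.12 rad; carriage flat, within 2 mm of both stop bars and square to them within 0.03 rad (all of step 1 and contact force between the fingers and gun above 5 N and value of joint gun_nozzle above 0.008 m and distance between coupler_seat and nipple_head below 0.0025 m and angle between the z axis of coupler_mouth and the z axis of nipple_head, either way round below 0.12 rad and angle between carriage_center's own z axis and vertical below 0.03 rad); the arm keeps its last pose, push and grip.
It fails at once if the tip box is disturbed (distance of tip_box from where it was at the start of the episode above 0.02 m).
It fails at once if the dishes are disturbed (distance of dishes from where it was at the start of the episode above 0.02 m).
It fails at once if the bottle is disturbed (distance of reagent from where it was at the start of the episode above 0.02 m).
It also fails if it takes over 56 s, if anything falls off the work surface, if the arm or the gripper's body presses on something with over 40 N, if the wrist force passes 120 N, or if a joint passes its speed limit or range.

### The arm

A 6-joint arm with a two-finger parallel gripper is mounted at the origin on the work surface. World frame = base frame: x ahead of the robot, y to its left, z up, the work surface at z = 0. Lengths are in m, angles in rad, forces in N, time in s.
With the tool pointing down it reaches from about 0.25 to 0.775 m from the base axis. Payload 8.9 kg.
Tool frame: the origin (TCP) lies at the very end of the fingers, on their centre line; the grasp point (between the pads) lies 19 mm behind it; z points along the fingers, y is the line along which they close (so a half turn about z gives the same grasp; the last joint's range is limited). The gripper opens to 85 mm and grips with 20 to 120 N. Pads are 22 mm wide; open, the fingers measure 114 mm over their backs; the gripper's body (76 mm by 85 mm) begins 54 mm behind the grasp point. The pads swing forward as they close: fully open they stand 13 mm farther back than shut.
Start: joints at [1.011, 0.291, -0.153, 1.127, 0, 1.431], TCP at [0.214, 0.479, 0.231] pointing down, gripper open.
Joint ranges: [-2.52, 2.52], [-0.91, 1.74], [-1.3, 1.37], [-1.96, 2.02], [-1.52, 1.47], [-3.14, 3.14]. Speed limits (rad/s): [2.22, 2.22, 2.79, 3.14, 3.14, 3.14].

### API

Orientations are given as a rotation vector (axis times angle).
In Python, from plant import * gives the robot as it stands.
- The arm moves only by the shell command python3 -m pendant 'ROWS'. ROWS is JSON, a list of rows, each an object of numbers: "ax", "ay", "az": the turn, a rotation vector about the tool's x, y, z as a fraction of full scale; "tx", "ty", "tz": the shift along the tool's x, y, z as a fraction of full scale; "hand": the opening, from -1 (shut) to 1 (fully open). A call has 1 to 12 rows; each row shifts and turns the commanded pose from where the row before left it, along the tool's axes as they then stand; what a row does not reach is not made up. Full scale, the value 1, is 0.06 m for a shift and 6 degrees for a turn. A row lasts 1/8 s, in which the tool goes at most 62.5 mm and 10.7 degrees, less where a joint would pass 70% of its speed; a pose out of reach is approached as far as the arm can. A call with a number of a shift or a turn outside -1 to 1 is refused whole. A call with a gripper value outside its range is refused whole. The fingers move at their own pace and stop on an object; the grip force is fixed at half the most. Time passes only in rows, so rows that do not move let the fingers close. It gives the time, the measured TCP pose, the force, the opening and the grip force at its end, in the units of the state.
- get_state(): the state, without advancing time (a new reading comes with each control period).
- capture(name): name is "side" or "top" or "wrist"; returns (picture, depth): 420x560x3 uint8, blue, green, red; 420x560 float32, m along the optical axis (not along the pixel's ray), 0 where there is no reading.
- camera_params(name): a dict with "fx", "fy", "cx", "cy" (pixels), "position" and "orientation" of the camera in the world; the wrist camera has in their place "T_tool_cam" (4x4, takes a point from camera to tool coordinates, whose origin is the TCP and whose axes are the flange's). Camera axes: x right, y up, looking along -z (the intrinsics and any distortion apply to the point x, -y, -z); pixel columns grow to the right and rows downward; lengths in m; the calibration is good to about 2 mm. A picture is of the moment at which its call begins: read the wrist's pose just before it. camera_params takes no time and is no camera call.
- job_done(): hands the job in; it is judged then, once.
The state is a dict: "t": time; "joints": joint angles; "joint_vel": joint speeds; "joint_torque": joint torques, N m; "tool_pos": TCP position; "orientation": TCP orientation; "ft_force": force on the tool from outside, world axes, zero at the start; "ft_torque": the same for the moment, N m; "finger_gap": finger opening in m; "grip_force": force on a finger pad.
Only numpy, scipy, OpenCV 4.12 (cv2) and the standard library are available. Lean on these libraries where they do the work, as an engineer would, in place of code of your own. Each camera call takes 0.05 s, during which the arm holds its last target. There are 200 camera calls.

## Working session

There is one attempt and no reset: what is moved stays moved. The work goes in short steps, Python scripts to look and compute and a shell command to move; the robot and the scene stay as the last step left them, time stands still between calls to the robot, and variables do not carry over. Pictures are saved under pics/ and viewed, at most 10 in all, crops included, and the job is handed in when it is done.

```bash
mkdir -p pics; ls; python3 - <<'E'
from plant import *
import cv2,numpy as np
s=get_state();print({k:np.round(v,3).tolist() for k,v in s.items()})
for n in ("top","side","wrist"):
    im,d=capture(n);cv2.imwrite(f"pics/{n}0.png",im);np.save(f"pics/{n}0.npy",d);print(n,camera_params(n))
E
```

```text
pics
{'t': 0.0, 'joints': [1.011, 0.291, -0.154, 1.127, -0.0, 1.431], 'joint_vel': [0.001, -0.001, 0.001, 0.0, -0.001, -0.001], 'joint_torque': [0.002, -53.715, 33.138, 0.016, -0.0, 0.0], 'tool_pos': [0.214, 0.479, 0.231], 'orientation': [-0.656, -3.072, 0.002], 'ft_force': [0.173, -1.036, 0.552], 'ft_torque': [-0.026, -0.009, 0.017], 'grip_force': 0.0, 'finger_gap': 0.086}
top {'fx': 417.4850438769831, 'fy': 417.4850438769831, 'cx': 281.9275747543341, 'cy': 211.8499048651384, 'position': array([ 0.37005321, -0.06339654,  1.1740873 ]), 'orientation': array([ 0.12079572, -0.08317922, -1.55970422])}
side {'fx': 389.39761214750143, 'fy': 389.39761214750143, 'cx': 274.2707872178281, 'cy': 212.00147900409002, 'position': array([-6.19939937e-04, -6.53422258e-01,  7.41353787e-01]), 'orientation': array([ 0.85501041, -0.3009293 , -0.60977884])}
wrist {'fx': 364.04864076389197, 'fy': 364.04864076389197, 'cx': 274.59736953875955, 'cy': 207.88697463907548, 'T_tool_cam': array([[ 6.23510766e-04,  9.65924875e-01,  2.58821844e-01,
         6.50866552e-02],
       [ 9.99999725e-01, -7.06013476e-04,  2.25813182e-04,
         1.37549607e-03],
       [ 4.00850279e-04,  2.58821632e-01, -9.65925050e-01,
        -1.42315589e-01],
       [ 0.00000000e+00,  0.00000000e+00,  0.00000000e+00,
         1.00000000e+00]])}
```

View pics/top0.png

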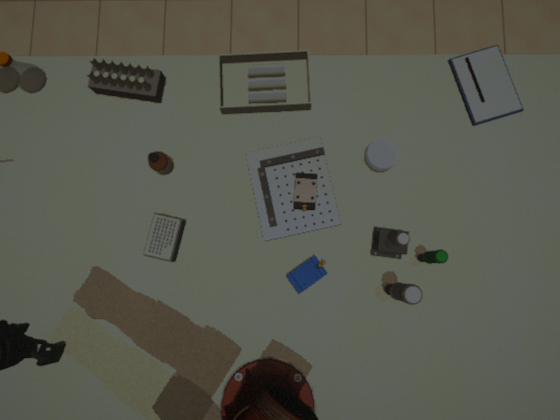

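View pics/side0.png

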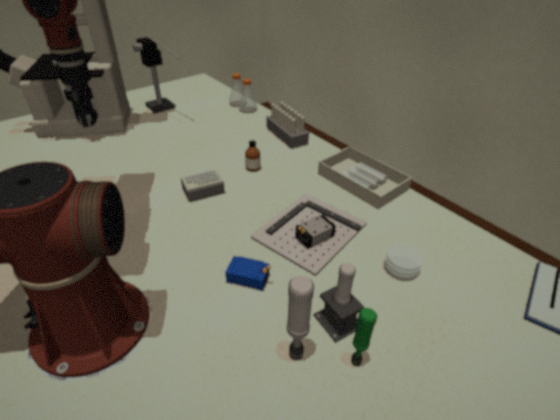

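```bash
cat > h.py <<'E'
from plant import *
import cv2,numpy as np
from scipy.spatial.transform import Rotation as R
def cam(name,state=None):
    p=camera_params(name)
    if name=="wrist":
        s=state or get_state();T=np.eye(4);T[:3,:3]=R.from_rotvec(s["orientation"]).as_matrix();T[:3,3]=s["tool_pos"]
        T=T@p["T_tool_cam"]
    else:
        T=np.eye(4);T[:3,:3]=R.from_rotvec(p["orientation"]).as_matrix();T[:3,3]=p["position"]
    return p,T
def ray(c,uv):
    p,T=c;uv=np.atleast_2d(uv).astype(float)
    d=np.stack([(uv[:,0]-p["cx"])/p["fx"],-(uv[:,1]-p["cy"])/p["fy"],-np.ones(len(uv))],1)@T[:3,:3].T
    return T[:3,3],d
def onz(c,uv,z):
    o,d=ray(c,uv);return o+d*((z-o[2])/d[:,2])[:,None]
def proj(c,P):
    p,T=c;q=(np.atleast_2d(P)-T[:3,3])@T[:3,:3]
    return np.stack([p["cx"]+p["fx"]*q[:,0]/-q[:,2],p["cy"]-p["fy"]*q[:,1]/-q[:,2]],1)
def cloud(c,d):
    v,u=np.mgrid[:d.shape[0],:d.shape[1]];o,r=ray(c,np.stack([u.ravel(),v.ravel()],1))
    return (o+r*d.reshape(-1,1)).reshape(*d.shape,3)
def tri(c1,a,c2,b):
    o1,d1=ray(c1,a);o2,d2=ray(c2,b);d1=d1[0]/np.linalg.norm(d1);d2=d2[0]/np.linalg.norm(d2)
    s=np.linalg.lstsq(np.stack([d1,-d2],1),o2-o1,rcond=None)[0]
    p,q=o1+s[0]*d1,o2+s[1]*d2;return (p+q)/2,np.linalg.norm(p-q)
def delta(goal_pos,goal_R,s=None):
    s=s or get_state();Rn=R.from_rotvec(s["orientation"])
    return Rn.inv().apply(np.array(goal_pos)-s["tool_pos"])/0.06,np.degrees((Rn.inv()*goal_R).as_rotvec())/6
E
python3 - <<'E'
from h import *
c=cam("top");im=cv2.imread("pics/top0.png");d=np.load("pics/top0.npy");P=cloud(c,d)
for n,u,v in (("gun",402,238),("big",413,294),("green",440,256),("carr",305,191),("blue",307,274),("tray",250,90),("plate",300,215),("farbarR",323,152),("corner",265,160),("sidebarB",272,222),("bottle",158,160),("dish",380,155),("tip",163,237),("bench",350,250),("stand",380,240)):
    print(n,np.round(P[v-1:v+2,u-1:u+2].reshape(-1,3).mean(0),3))
s=get_state();print(R.from_rotvec(s["orientation"]).as_matrix().round(2))
cr=im[130:310,240:460];cr=cv2.convertScaleAbs(cv2.resize(cr,None,fx=3.3,fy=3.3,interpolation=cv2.INTER_CUBIC),alpha=1.6);cv2.imwrite("pics/c1.png",cr)
E
```

```text
gun [ 0.44  -0.325  0.176]
big [ 0.312 -0.333  0.223]
green [ 0.399 -0.417  0.163]
carr [ 0.573 -0.098  0.058]
blue [ 0.351 -0.104  0.044]
tray [0.879 0.062 0.016]
plate [ 0.514 -0.085  0.011]
farbarR [ 0.694 -0.15   0.015]
corner [0.668 0.014 0.022]
sidebarB [ 0.492 -0.008  0.022]
bottle [0.651 0.299 0.086]
dish [ 0.677 -0.304  0.047]
tip [0.446 0.286 0.05 ]
bench [ 0.417 -0.225  0.001]
stand [ 0.441 -0.294  0.075]
[[-0.91  0.41 -0.  ]
 [ 0.41  0.91 -0.  ]
 [ 0.   -0.   -1.  ]]
```

View pics/c1.png

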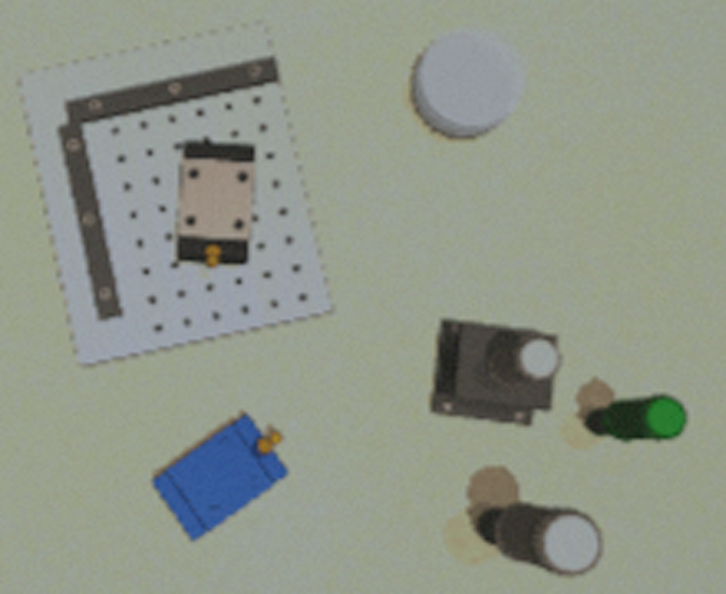

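The stand's grey gun is at top-view pixel (402,238), with its top at 0.176 m. The other guns are a bigger grey one at (413,294) and a green one at (440,256). The real carriage is at (305,191) and the blue look-alike at (307,274). I choose the grey gun in the stand and the steel carriage. The crop confirms both, with the brass nipple on the robot side of the carriage.

```bash
python3 -m pendant '[{"tx":-0.82,"ty":-0.55,"hand":1},{"tx":-0.82,"ty":-0.55,"hand":1},{"tx":-0.82,"ty":-0.55,"hand":1},{"tx":-0.82,"ty":-0.55,"hand":1},{"tx":-0.82,"ty":-0.55,"hand":1},{"tx":-0.82,"ty":-0.55,"hand":1},{"tx":-0.82,"ty":-0.55,"hand":1},{"tx":-0.82,"ty":-0.55,"hand":1},{"tx":-0.82,"ty":-0.55,"hand":1},{"tx":-0.82,"ty":-0.55,"hand":1},{"tx":-0.82,"ty":-0.55,"hand":1}]' && python3 -m pendant '[{"az":-0.85,"hand":1},{"az":-0.85,"hand":1},{"az":-0.85,"hand":1},{"az":-0.85,"hand":1},{"hand":1},{"hand":1}]'; python3 - <<'E'
from h import *
s=get_state();print(s["t"],s["tool_pos"],R.from_rotvec(s["orientation"]).as_matrix().round(3),s["ft_force"])
im,d=capture("wrist");cv2.imwrite("pics/w1.png",im);np.save("pics/w1.npy",d)
E
```

```text
0.15 [0.21427327 0.47892166 0.23087794] [[-0.913  0.408 -0.001]
 [ 0.408  0.913 -0.001]
 [ 0.    -0.001 -1.   ]] [1.30297477 0.68759227 0.09421625]validation failed for argument at $[0]...
```

View pics/w1.png

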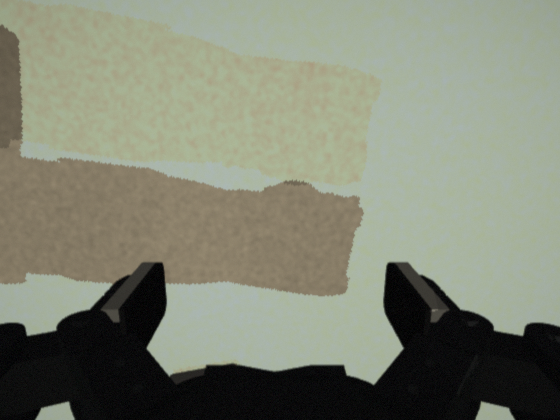

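The arm didn't move because the call was refused; this picture shows only the bench and the fingers at (150,290) and (400,290). Rows probably need every key.

```bash
python3 -m pendant '[{"ax":0,"ay":0,"az":0,"tx":-0.82,"ty":-0.55,"tz":0,"hand":1},{"ax":0,"ay":0,"az":0,"tx":-0.82,"ty":-0.55,"tz":0,"hand":1},{"ax":0,"ay":0,"az":0,"tx":-0.82,"ty":-0.55,"tz":0,"hand":1},{"ax":0,"ay":0,"az":0,"tx":-0.82,"ty":-0.55,"tz":0,"hand":1},{"ax":0,"ay":0,"az":0,"tx":-0.82,"ty":-0.55,"tz":0,"hand":1},{"ax":0,"ay":0,"az":0,"tx":-0.82,"ty":-0.55,"tz":0,"hand":1},{"ax":0,"ay":0,"az":0,"tx":-0.82,"ty":-0.55,"tz":0,"hand":1},{"ax":0,"ay":0,"az":0,"tx":-0.82,"ty":-0.55,"tz":0,"hand":1},{"ax":0,"ay":0,"az":0,"tx":-0.82,"ty":-0.55,"tz":0,"hand":1},{"ax":0,"ay":0,"az":0,"tx":-0.82,"ty":-0.55,"tz":0,"hand":1},{"ax":0,"ay":0,"az":0,"tx":-0.82,"ty":-0.55,"tz":0,"hand":1}]' && python3 -m pendant '[{"ax":0,"ay":0,"az":-0.85,"tx":0,"ty":0,"tz":0,"hand":1},{"ax":0,"ay":0,"az":-0.85,"tx":0,"ty":0,"tz":0,"hand":1},{"ax":0,"ay":0,"az":-0.85,"tx":0,"ty":0,"tz":0,"hand":1},{"ax":0,"ay":0,"az":-0.85,"tx":0,"ty":0,"tz":0,"hand":1},{"ax":0,"ay":0,"az":0,"tx":0,"ty":0,"tz":0,"hand":1},{"ax":0,"ay":0,"az":0,"tx":0,"ty":0,"tz":0,"hand":1}]'; python3 - <<'E'
from h import *
s=get_state();print(s["t"],s["tool_pos"],R.from_rotvec(s["orientation"]).as_matrix().round(3),s["ft_force"])
im,d=capture("wrist");cv2.imwrite("pics/w2.png",im);np.save("pics/w2.npy",d)
E
```

```text
t: 1.58
tool_pos: [0.5609, -0.0751, 0.2312]
orientation: [0.657, 3.072, 0.0]
ft_force: [0.3, 0.4, 0.4]
finger_gap: 0.0853
grip_force: 0.0
t: 2.33
tool_pos: [0.5601, -0.0732, 0.2312]
orientation: [-0.105, -3.14, -0.0]
ft_force: [-0.4, -0.4, -0.3]
finger_gap: 0.0855
grip_force: 0.0
2.325 [ 0.56010491 -0.07318377  0.23122053] [[-0.998  0.067 -0.   ]
 [ 0.067  0.998  0.   ]
 [ 0.     0.    -1.   ]] [-0.4280353  -0.40054065 -0.34806082]
```

View pics/w2.png

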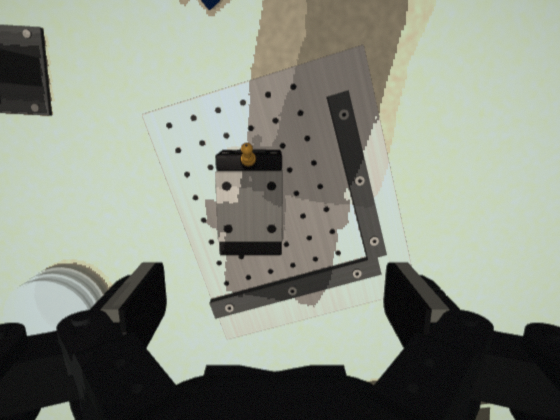

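The plate shows bars meeting at inner corner about (366,257), with the far bar running to (210,297) and the side bar to (328,97). The carriage outline is about (217,152), (282,152), (281,254), (220,254), with the nipple at (248,154). I'll refine these with line fits.

```bash
cat > m.py <<'E'
from h import *
def edge(gray,a,b,n=(0,0),half=6,k=25):
    # subpixel edge points across approx segment a-b
    a,b=np.array(a,float),np.array(b,float);t=(b-a)/np.linalg.norm(b-a);nn=np.array([-t[1],t[0]])
    s=np.linspace(.12,.88,k)[:,None]*(b-a)+a;o=np.arange(-half,half+.01,.25)
    q=(s[:,None]+o[None,:,None]*nn).astype(np.float32)
    v=cv2.remap(cv2.GaussianBlur(gray,(0,0),.8).astype(np.float32),q[...,0],q[...,1],cv2.INTER_LINEAR)
    g=np.abs(np.gradient(v,axis=1));j=g.argmax(1);pts=s+o[j][:,None]*nn
    L=cv2.fitLine(pts.astype(np.float32),cv2.DIST_HUBER,0,.01,.01).ravel();return L
def line_on(c,L,z):
    P=onz(c,[L[2:]-40*L[:2],L[2:]+40*L[:2]],z)[:,:2];return P
def meet(A,B):
    s=np.linalg.solve(np.stack([A[1]-A[0],-(B[1]-B[0])],1),B[0]-A[0]);return A[0]+s[0]*(A[1]-A[0])
def ang(A):
    d=A[1]-A[0];return np.degrees(np.arctan2(d[1],d[0]))%180
E
python3 - <<'E'
from m import *
im=cv2.imread("pics/w2.png");g=cv2.cvtColor(im,cv2.COLOR_BGR2GRAY);c=cam("wrist");P=cloud(c,np.load("pics/w2.npy"))
E=lambda a,b,z:line_on(c,edge(g,a,b),z)
f=E((215,296),(360,259),.012);s=E((329,100),(363,250),.012)
print("stop corner",meet(f,s),"far ang",ang(f),"side ang",ang(s))
l=E((217,160),(220,250),.056);r=E((282,160),(281,250),.056);t=E((222,254),(279,254),.056)
print("angs",ang(l),ang(r),ang(t));A,B=meet(l,t),meet(r,t);print("top far corners",A,B,np.linalg.norm(A-B))
for n,(u,v) in dict(cap=(250,249),top=(250,200),bar=(360,180),plate=(300,190),nip=(248,147)).items():print(n,P[v,u].round(4))
m=(im[...,2].astype(int)-im[...,0]>60)&(np.indices(g.shape)[0]<200);m[:, :200]=0;m[:,300:]=0;v,u=np.nonzero(m&(P[...,2]>.04));print("nip px",u.mean(),v.mean(),u.min(),u.max(),v.min(),v.max(),P[v,u].max(0),P[v,u].mean(0))
E
```

```text
stop corner [0.65222369 0.01867847] far ang 102.56313618896516 side ang 12.547867699561646
angs 175.16691121004635 177.25346770255712 86.25327241002034
top far corners [ 0.62176979 -0.12992341] [ 0.6258478  -0.06765043] 0.062406365011131386
cap [ 0.6196 -0.0991  0.0532]
top [ 0.5717 -0.0949  0.0561]
bar [0.5659 0.0102 0.0269]
plate [ 0.5752 -0.0472  0.0117]
nip [ 0.5228 -0.0912  0.0762]
nip px 247.17903930131004 154.66375545851528 241 254 143 164 [ 0.53895265 -0.06761908  0.37355829] [ 0.52973677 -0.09289375  0.06986558]
```

Stop corner is at (0.652, 0.019) with yaw 12.5°. The carriage is at (0.576, -0.096) with yaw -3.8°. The sizes agree (60 mm sides, 56 mm top), so I'll grip it.

```bash
python3 -m pendant '[{"ax":0,"ay":0,"az":0,"tx":-0.29,"ty":-0.35,"tz":0.4,"hand":1},{"ax":0,"ay":0,"az":0,"tx":0,"ty":0,"tz":0.8,"hand":1},{"ax":0,"ay":0,"az":0,"tx":0,"ty":0,"tz":0.8,"hand":1},{"ax":0,"ay":0,"az":0,"tx":0,"ty":0,"tz":0.8,"hand":1},{"ax":0,"ay":0,"az":0,"tx":0,"ty":0,"tz":0.57,"hand":1},{"ax":0,"ay":0,"az":0,"tx":0,"ty":0,"tz":0,"hand":1}]' && python3 -m pendant '[{"ax":0,"ay":0,"az":0,"tx":0,"ty":0,"tz":0,"hand":-1},{"ax":0,"ay":0,"az":0,"tx":0,"ty":0,"tz":0,"hand":-1},{"ax":0,"ay":0,"az":0,"tx":0,"ty":0,"tz":0,"hand":-1},{"ax":0,"ay":0,"az":0,"tx":0,"ty":0,"tz":0,"hand":-1}]'
```

```text
t: 3.12
tool_pos: [0.574, -0.0947, 0.0269]
orientation: [-0.103, -3.135, -0.002]
ft_force: [-0.1, 0.1, 0.5]
finger_gap: 0.0853
grip_force: 0.0
t: 3.62
tool_pos: [0.5777, -0.0964, 0.0316]
orientation: [0.103, 3.136, -0.004]
ft_force: [-1.9, -3.5, 5.8]
finger_gap: 0.0587
grip_force: 66.8
```

```bash
python3 -m pendant '[{"ax":0,"ay":0,"az":-0.68,"tx":0,"ty":0,"tz":0,"hand":-1},{"ax":0,"ay":0,"az":-0.68,"tx":0,"ty":0,"tz":0,"hand":-1},{"ax":0,"ay":0,"az":-0.68,"tx":0,"ty":0,"tz":0,"hand":-1},{"ax":0,"ay":0,"az":-0.68,"tx":0,"ty":0,"tz":0,"hand":-1},{"ax":0,"ay":0,"az":0,"tx":-0.25,"ty":0.33,"tz":0,"hand":-1},{"ax":0,"ay":0,"az":0,"tx":-0.25,"ty":0.33,"tz":0,"hand":-1},{"ax":0,"ay":0,"az":0,"tx":-0.25,"ty":0.33,"tz":0,"hand":-1},{"ax":0,"ay":0,"az":0,"tx":0,"ty":0,"tz":0,"hand":-1},{"ax":0,"ay":0,"az":0,"tx":0,"ty":0,"tz":0,"hand":-1}]'; python3 - <<'E'
from m import *
c=cam("wrist");s=get_state();print(s["tool_pos"],R.from_rotvec(s["orientation"]).as_matrix().round(3))
im,d=capture("wrist");cv2.imwrite("pics/w3.png",im);np.save("pics/w3.npy",d)
im,d=capture("top");cv2.imwrite("pics/t3.png",im)
E
```

```text
t: 4.75
tool_pos: [0.6098, -0.026, 0.0317]
orientation: [-0.347, 3.116, 0.003]
ft_force: [3.3, 8.5, 6.5]
finger_gap: 0.0589
grip_force: 67.6
[ 0.60975247 -0.02600492  0.03167339] [[-0.976 -0.22   0.006]
 [-0.22   0.976  0.003]
 [-0.006  0.001 -1.   ]]
```

View pics/w3.png

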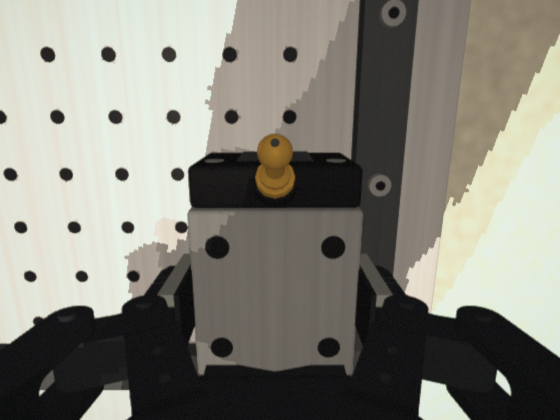

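The carriage is held square, its right edge (360,200) close to the side bar (357,100). Next I press it gently into the corner.

```bash
for i in 1; do python3 -m pendant '[{"ax":0,"ay":0,"az":0,"tx":0,"ty":0.05,"tz":0,"hand":-1},{"ax":0,"ay":0,"az":0,"tx":0,"ty":0.05,"tz":0,"hand":-1},{"ax":0,"ay":0,"az":0,"tx":0,"ty":0,"tz":0,"hand":-1}]'; python3 -m pendant '[{"ax":0,"ay":0,"az":0,"tx":-0.05,"ty":0,"tz":0,"hand":-1},{"ax":0,"ay":0,"az":0,"tx":-0.05,"ty":0,"tz":0,"hand":-1},{"ax":0,"ay":0,"az":0,"tx":0,"ty":0,"tz":0,"hand":-1}]'; python3 -m pendant '[{"ax":0,"ay":0,"az":0,"tx":-0.02,"ty":0.05,"tz":0,"hand":-1},{"ax":0,"ay":0,"az":0,"tx":-0.02,"ty":0,"tz":0,"hand":-1},{"ax":0,"ay":0,"az":0,"tx":0,"ty":0,"tz":0,"hand":-1}]';done
```

```text
t: 5.22
tool_pos: [0.6086, -0.0235, 0.0316]
orientation: [-0.343, 3.117, -0.006]
ft_force: [3.2, -6.2, 4.9]
finger_gap: 0.0589
grip_force: 67.2
t: 5.6
tool_pos: [0.6086, -0.0235, 0.0316]
orientation: [0.341, -3.118, 0.008]
ft_force: [-20.9, -13.5, 28.6]
finger_gap: 0.0586
grip_force: 70.0
t: 5.98
tool_pos: [0.6099, -0.0219, 0.0316]
orientation: [0.34, -3.117, 0.013]
ft_force: [-23.3, -23.3, 28.6]
finger_gap: 0.0587
grip_force: 70.1
```

```bash
python3 -m pendant '[{"ax":0,"ay":0,"az":0,"tx":0,"ty":0,"tz":0,"hand":1},{"ax":0,"ay":0,"az":0,"tx":0,"ty":0,"tz":0,"hand":1},{"ax":0,"ay":0,"az":0,"tx":0,"ty":0,"tz":0,"hand":1},{"ax":0,"ay":0,"az":0,"tx":0,"ty":0,"tz":-0.5,"hand":1},{"ax":0,"ay":0,"az":0,"tx":0,"ty":0,"tz":-0.9,"hand":1},{"ax":0,"ay":0,"az":0,"tx":0,"ty":0,"tz":-0.9,"hand":1},{"ax":0,"ay":0,"az":0,"tx":0.4,"ty":0,"tz":-0.9,"hand":1},{"ax":0,"ay":0,"az":0,"tx":0.4,"ty":0,"tz":0,"hand":1},{"ax":0,"ay":0,"az":0,"tx":0,"ty":0,"tz":0,"hand":1}]'; python3 - <<'E'
from m import *
s=get_state();print(s["tool_pos"],R.from_rotvec(s["orientation"]).as_matrix().round(3))
im,d=capture("wrist");cv2.imwrite("pics/w4.png",im);np.save("pics/w4.npy",d)
E
```

```text
t: 7.1
tool_pos: [0.5658, -0.0273, 0.2219]
orientation: [-0.345, 3.122, -0.0]
ft_force: [0.1, -0.2, -0.3]
finger_gap: 0.0852
grip_force: 0.0
[ 0.56578677 -0.02729725  0.2219058 ] [[-0.976 -0.218  0.001]
 [-0.218  0.976 -0.   ]
 [-0.001 -0.    -1.   ]]
```

View pics/w4.png

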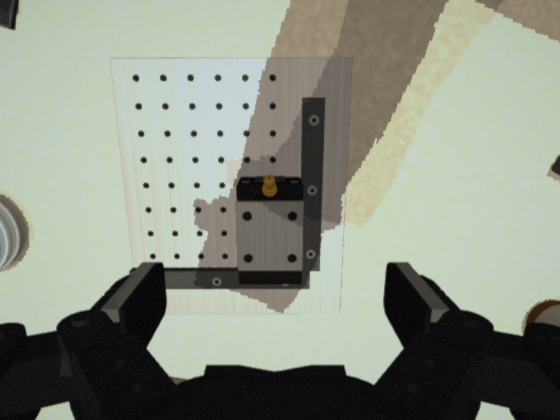

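It looks seated, with the carriage right edge (303,230) on the side bar and its far cap (270,283) on the far bar. I'll check that numerically.

```bash
python3 - <<'E'
from m import *
g=cv2.cvtColor(cv2.imread("pics/w4.png"),cv2.COLOR_BGR2GRAY);c=cam("wrist")
E=lambda a,b,z:line_on(c,edge(g,a,b,half=4),z)
def dist(A,B):
    n=A[1]-A[0];n=np.array([-n[1],n[0]])/np.linalg.norm(n);return ((B-A[0])@n)*1000
s=E((303,102),(302,172),.012);f=E((152,268),(232,269),.012)
cs=meet(s,f);print("corner",cs,"angs",ang(s),ang(f))
l=E((237,205),(238,278),.056);b=E((242,199),(298,199),.056);b2=E((242,272),(298,272),.056);r=E((302,205),(302,265),.056)
print("left ang",ang(l),"b",ang(b),ang(b2),"dist side->left",dist(s,l),"side->right",dist(s,r),"far->nearcap",dist(f,b),"far->farcap",dist(f,b2))
# reference from w2 in carriage
T=np.eye(4);st={"orientation":[-0.105,-3.14,0],"tool_pos":[0.5601,-0.0732,0.2312]};c2=cam("wrist",st)
g2=cv2.cvtColor(cv2.imread("pics/w2.png"),cv2.COLOR_BGR2GRAY)
E2=lambda a,b,z:line_on(c2,edge(g2,a,b,half=4),z)
t=E2((222,254),(279,254),.056)
print("ref far edge->nearcap",dist(t,E2((220,170),(279,170),.056)),"farcap",dist(t,E2((222,242),(279,242),.056)))
E
```

```text
corner [0.65282917 0.01786707] angs 12.175804118667799 102.68825207858463
left ang 12.804266948205713 b 102.65238792743617 102.6616902077564 dist side->left [59.49178108 58.66074499] side->right [ 0.46266056 -1.66867757] far->nearcap [83.00041449 82.95685284] far->farcap [16.91743822 16.88343344]
ref far edge->nearcap [79.10324454 79.08915926] farcap [12.89757721 12.89513238]
```

x shows a possible gap of about 2 mm, while y is flush. I'll regrip and press harder into the far bar while watching the forces.

```bash
python3 -m pendant '[{"ax":0,"ay":0,"az":0,"tx":-0.74,"ty":-0.05,"tz":0,"hand":1},{"ax":0,"ay":0,"az":0,"tx":0,"ty":0,"tz":0.85,"hand":1},{"ax":0,"ay":0,"az":0,"tx":0,"ty":0,"tz":0.85,"hand":1},{"ax":0,"ay":0,"az":0,"tx":0,"ty":0,"tz":0.85,"hand":1},{"ax":0,"ay":0,"az":0,"tx":0,"ty":0,"tz":0.55,"hand":1},{"ax":0,"ay":0,"az":0,"tx":0,"ty":0,"tz":0,"hand":-1},{"ax":0,"ay":0,"az":0,"tx":0,"ty":0,"tz":0,"hand":-1},{"ax":0,"ay":0,"az":0,"tx":0,"ty":0,"tz":0,"hand":-1},{"ax":0,"ay":0,"az":0,"tx":0,"ty":0,"tz":0,"hand":-1}]';python3 -m pendant '[{"ax":0,"ay":0,"az":0,"tx":0,"ty":0,"tz":-0.05,"hand":-1},{"ax":0,"ay":0,"az":0,"tx":-0.05,"ty":0,"tz":0,"hand":-1},{"ax":0,"ay":0,"az":0,"tx":0,"ty":0,"tz":0,"hand":-1}]'; python3 -m pendant '[{"ax":0,"ay":0,"az":0,"tx":-0.05,"ty":0.05,"tz":0,"hand":-1},{"ax":0,"ay":0,"az":0,"tx":0,"ty":0.05,"tz":0,"hand":-1},{"ax":0,"ay":0,"az":0,"tx":0,"ty":0,"tz":0,"hand":-1}]'
```

```text
t: 8.28
tool_pos: [0.6109, -0.0217, 0.0359]
orientation: [-0.344, 3.123, -0.004]
ft_force: [0.1, -5.3, -9.6]
finger_gap: 0.0585
grip_force: 66.4
t: 8.65
tool_pos: [0.611, -0.0217, 0.039]
orientation: [0.342, -3.118, 0.005]
ft_force: [-12.6, -7.2, 1.5]
finger_gap: 0.0583
grip_force: 68.5
t: 9.02
tool_pos: [0.6112, -0.0211, 0.0391]
orientation: [0.337, -3.114, 0.022]
ft_force: [-19.0, -35.4, 5.6]
finger_gap: 0.0585
grip_force: 69.1
```

```bash
python3 -m pendant '[{"ax":0,"ay":0,"az":0,"tx":-0.03,"ty":0,"tz":0.08,"hand":-1},{"ax":0,"ay":0,"az":0,"tx":-0.03,"ty":0,"tz":0.05,"hand":-1},{"ax":0,"ay":0,"az":0,"tx":0,"ty":0,"tz":0,"hand":-1}]'; python3 -m pendant '[{"ax":0,"ay":0,"az":0,"tx":0,"ty":0,"tz":0,"hand":1},{"ax":0,"ay":0,"az":0,"tx":0,"ty":0,"tz":0,"hand":1},{"ax":0,"ay":0,"az":0,"tx":0,"ty":0,"tz":0,"hand":1},{"ax":0,"ay":0,"az":0,"tx":0,"ty":0,"tz":-0.5,"hand":1},{"ax":0,"ay":0,"az":0,"tx":0,"ty":0,"tz":-0.9,"hand":1},{"ax":0,"ay":0,"az":0,"tx":-0.3,"ty":0,"tz":-0.9,"hand":1},{"ax":0,"ay":0,"az":0,"tx":-0.3,"ty":0,"tz":-0.6,"hand":1},{"ax":0,"ay":0,"az":0,"tx":0,"ty":0,"tz":0,"hand":1},{"ax":0,"ay":0,"az":0,"tx":0,"ty":0,"tz":0,"hand":1}]'; python3 - <<'E'
from m import *
s=get_state();print(s["tool_pos"],s["orientation"])
im,d=capture("wrist");cv2.imwrite("pics/w5.png",im);np.save("pics/w5.npy",d)
c=cam("wrist");w=R.from_euler("z",12.5,degrees=True).as_matrix()[:2,:2];o=np.array([.6525,.0183])
P=cloud(c,d);q=(P[...,:2]-o)@w;  # carriage axes
for y in (-.02,-.03,-.04):
    print([ (int(1000*x),round(1000*float(np.median(P[...,2][(abs(q[...,0]-x)<.001)&(abs(q[...,1]-y)<.004)])),1)) for x in np.arange(-.11,.012,.004)])
e=proj(c,[[*(o+w@np.array(p)),z] for p,z in (((0,-.1),.012),((0,0),.012),((-.096,0),.056),((0,-.06),.056),((0,0),.056),((-.096,-.06),.056))]);print(e.round(1).tolist())
E
```

```text
t: 9.4
tool_pos: [0.6112, -0.0214, 0.0351]
orientation: [0.333, -3.109, 0.024]
ft_force: [-49.4, -38.5, 59.5]
finger_gap: 0.0587
grip_force: 75.7
t: 10.52
tool_pos: [0.6533, -0.0043, 0.2034]
orientation: [0.346, -3.121, -0.001]
ft_force: [-0.6, 0.2, -0.5]
finger_gap: 0.0852
grip_force: 0.0
[ 0.65325747 -0.0043228   0.20343513] [ 3.45897731e-01 -3.12134720e+00 -5.99039111e-04]
[(-110, 11.0), (-106, 11.1), (-102, 11.6), (-97, nan), (-93, 53.3), (-89, 53.2), (-85, 53.2), (-81, 54.7), (-77, 55.1), (-73, 55.6), (-69, 55.0), (-65, 55.1), (-61, 55.1), (-57, 55.3), (-53, 55.1), (-49, 55.1), (-45, 55.2), (-41, 55.0), (-37, 55.2), (-33, 55.2), (-29, 55.5), (-25, 55.1), (-21, 55.2), (-17, 54.8), (-13, 285.0), (-9, 53.4), (-5, 52.9), (-1, 52.3), (2, nan), (6, 22.4), (10, 22.2)]
[(-110, nan), (-106, 75.1), (-102, 75.1), (-97, 66.7), (-93, 62.3), (-89, 61.0), (-85, 58.4), (-81, 54.2), (-77, 54.9), (-73, 55.1), (-69, 55.5), (-65, 55.1), (-61, 55.1), (-57, 55.4), (-53, 55.4), (-49, 55.5), (-45, 55.0), (-41, 55.0), (-37, 55.4), (-33, 55.3), (-29, 55.2), (-25, 55.3), (-21, 298.2), (-17, 55.0), (-13, 284.4), (-9, 52.8), (-5, 53.2), (-1, 52.5), (2, nan), (6, 20.9), (10, 21.3)]
[(-110, 11.4), (-106, 11.2), (-102, 11.5), (-97, nan), (-93, 53.2), (-89, 53.6), (-85, 53.4), (-81, 54.3), (-77, 54.8), (-73, 55.2), (-69, 55.1), (-65, 55.2), (-61, 55.2), (-57, 55.3), (-53, 55.6), (-49, 55.1), (-45, 55.3), (-41, 55.0), (-37, 54.8), (-33, 55.2), (-29, 55.1), (-25, 55.2), (-21, 296.2), (-17, 54.8), (-13, 282.1), (-9, 53.2), (-5, 53.1), (-1, 52.6), (2, nan), (6, 21.9), (10, 20.9)]
[[190.2, 187.2], [297.4, 187.5], [303.3, 73.7], [227.2, 198.2], [300.6, 198.4], [223.2, 73.4]]
  return _methods._mean(a, axis=axis, dtype=dtype,
  ret = ret.dtype.type(ret / rcount)
```

View pics/w5.png

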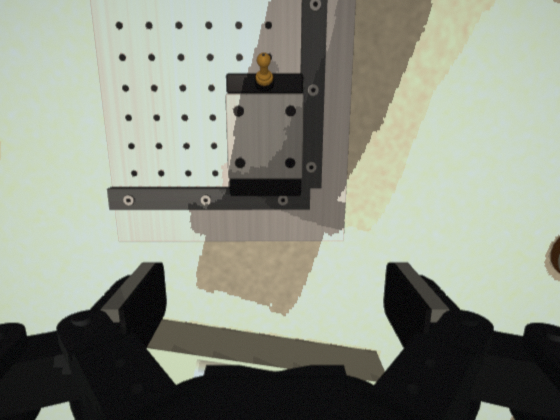

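Seated: the steel runs from about -81 to -15 mm from the far bar (15 mm caps) and the edges match the predicted pixels. The nipple head is at about (264,60). On to the gun.

```bash
python3 -m pendant '[{"ax":0,"ay":0,"az":0,"tx":0.66,"ty":-0.634,"tz":-0.12,"hand":1},{"ax":0,"ay":0,"az":0,"tx":0.66,"ty":-0.634,"tz":-0.12,"hand":1},{"ax":0,"ay":0,"az":0,"tx":0.66,"ty":-0.634,"tz":-0.12,"hand":1},{"ax":0,"ay":0,"az":0,"tx":0.66,"ty":-0.634,"tz":-0.12,"hand":1},{"ax":0,"ay":0,"az":0,"tx":0.66,"ty":-0.634,"tz":-0.12,"hand":1},{"ax":0,"ay":0,"az":0,"tx":0.66,"ty":-0.634,"tz":-0.12,"hand":1},{"ax":0,"ay":0,"az":0,"tx":0.66,"ty":-0.634,"tz":-0.12,"hand":1},{"ax":0,"ay":0,"az":0,"tx":0,"ty":0,"tz":0,"hand":1},{"ax":0,"ay":0,"az":0,"tx":0,"ty":0,"tz":0,"hand":1}]'; python3 - <<'E'
from m import *
def nip(name,st,box):
    im=cv2.imread(f"pics/{name}.png");c=cam("wrist",st);h=cv2.cvtColor(im,cv2.COLOR_BGR2HSV)
    m=cv2.inRange(h,(8,120,60),(32,255,255));k=np.zeros_like(m);k[box[1]:box[3],box[0]:box[2]]=1;m*=k
    v,u=np.nonzero(m);top=v.min();w=[(y,int((v==y).sum())) for y in range(top,top+24)];print(name,w,u.mean())
    return m,c
nip("w5",{"tool_pos":[.65326,-.00432,.20344],"orientation":[.3459,-3.1213,-.0006]},(245,40,285,95))
nip("w4",{"tool_pos":[.56579,-.0273,.2219],"orientation":[-.345,3.122,0]},(250,165,290,200))
s=get_state();im,d=capture("wrist");cv2.imwrite("pics/w6.png",im);np.save("pics/w6.npy",d);c=cam("wrist",s);P=cloud(c,d)
m=(abs(P[...,2]-.175)<.006)&(d>0)
n,lab,st,ce=cv2.connectedComponentsWithStats(m.astype(np.uint8))
for i in range(1,n):
    if st[i,4]>100:
        cnt=cv2.findContours((lab==i).astype(np.uint8),cv2.RETR_EXTERNAL,cv2.CHAIN_APPROX_NONE)[0][0]
        (x,y),r=cv2.minEnclosingCircle(cnt);print(st[i],ce[i],r,"xyz",onz(c,(ce[i]),.175),P[lab==i].mean(0),"diam",2*r*np.median(d[lab==i])/c[0]["fx"])
E
```

```text
t: 11.7
tool_pos: [0.4408, -0.3245, 0.2537]
orientation: [0.344, -3.122, -0.003]
ft_force: [-0.2, 1.8, -0.3]
finger_gap: 0.0852
grip_force: 0.0
w5 [(53, 3), (54, 7), (55, 10), (56, 12), (57, 14), (58, 14), (59, 14), (60, 13), (61, 13), (62, 12), (63, 12), (64, 10), (65, 9), (66, 8), (67, 8), (68, 8), (69, 8), (70, 9), (71, 11), (72, 14), (73, 15), (74, 17), (75, 17), (76, 17)] 263.65909090909093
w4 [(175, 4), (176, 8), (177, 10), (178, 9), (179, 12), (180, 12), (181, 12), (182, 11), (183, 11), (184, 12), (185, 13), (186, 14), (187, 15), (188, 15), (189, 15), (190, 15), (191, 14), (192, 13), (193, 13), (194, 11), (195, 8), (196, 3), (197, 0), (198, 0)] 269.004
[275   2  66  36 281] [301.80782918  27.35587189] 34.00377655029297 xyz [[ 0.33096323 -0.33247404  0.175     ]] [ 0.33100135 -0.33243537  0.17507301] diam 0.037752062
[ 246  188   51   50 1926] [271.12876428 212.57943925] 25.49872589111328 xyz [[ 0.43895759 -0.32604616  0.175     ]] [ 0.43932755 -0.32597444  0.17387173] diam 0.03230327
```

View pics/w6.png

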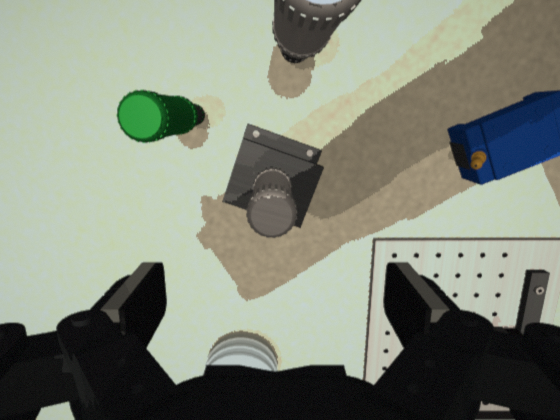

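The view confirms the target. The grey gun's top is at (271,212) in the steel stand, 32 mm in diameter. The green gun is at (143,115) and the big grey one at (310,20). I'll grip it now.

```bash
python3 -m pendant '[{"ax":0,"ay":0,"az":0,"tx":0.035,"ty":-0.018,"tz":0.2,"hand":1},{"ax":0,"ay":0,"az":0,"tx":0,"ty":0,"tz":0.6,"hand":1},{"ax":0,"ay":0,"az":0,"tx":0,"ty":0,"tz":0.6,"hand":1},{"ax":0,"ay":0,"az":0,"tx":0,"ty":0,"tz":0.6,"hand":1},{"ax":0,"ay":0,"az":0,"tx":0,"ty":0,"tz":0,"hand":1},{"ax":0,"ay":0,"az":0,"tx":0,"ty":0,"tz":0,"hand":-1},{"ax":0,"ay":0,"az":0,"tx":0,"ty":0,"tz":0,"hand":-1},{"ax":0,"ay":0,"az":0,"tx":0,"ty":0,"tz":0,"hand":-1},{"ax":0,"ay":0,"az":0,"tx":0,"ty":0,"tz":0,"hand":-1},{"ax":0,"ay":0,"az":0,"tx":0,"ty":0,"tz":0,"hand":-1},{"ax":0,"ay":0,"az":0,"tx":0,"ty":0,"tz":0,"hand":-1},{"ax":0,"ay":0,"az":0,"tx":0,"ty":0,"tz":0,"hand":-1}]'
```

```text
t: 13.25
tool_pos: [0.44, -0.327, 0.1359]
orientation: [-0.345, 3.121, -0.002]
ft_force: [0.2, 2.3, 6.3]
finger_gap: 0.0304
grip_force: 58.8
```

```bash
python3 -m pendant '[{"ax":0,"ay":0,"az":0,"tx":0,"ty":0,"tz":-0.3,"hand":-1},{"ax":0,"ay":0,"az":0,"tx":0,"ty":0,"tz":-0.7,"hand":-1},{"ax":0,"ay":0,"az":0,"tx":0,"ty":0,"tz":-0.7,"hand":-1},{"ax":0,"ay":0,"az":0,"tx":0,"ty":0,"tz":-0.7,"hand":-1},{"ax":0,"ay":0,"az":0,"tx":-0.22,"ty":0.87,"tz":0,"hand":-1},{"ax":0,"ay":0,"az":0,"tx":-0.22,"ty":0.87,"tz":0,"hand":-1},{"ax":0,"ay":0,"az":0,"tx":-0.22,"ty":0.87,"tz":0,"hand":-1},{"ax":0,"ay":0,"az":0,"tx":-0.22,"ty":0.87,"tz":0,"hand":-1},{"ax":0,"ay":0,"az":0,"tx":-0.22,"ty":0.87,"tz":0,"hand":-1}]';python3 -m pendant '[{"ax":0,"ay":-0.972,"az":0,"tx":0,"ty":0,"tz":0,"hand":-1},{"ax":0,"ay":-0.972,"az":0,"tx":0,"ty":0,"tz":0,"hand":-1},{"ax":0,"ay":-0.972,"az":0,"tx":0,"ty":0,"tz":0,"hand":-1},{"ax":0,"ay":-0.972,"az":0,"tx":0,"ty":0,"tz":0,"hand":-1},{"ax":0,"ay":-0.972,"az":0,"tx":0,"ty":0,"tz":0,"hand":-1},{"ax":0,"ay":-0.972,"az":0,"tx":0,"ty":0,"tz":0,"hand":-1},{"ax":0,"ay":0,"az":0,"tx":0,"ty":0,"tz":0,"hand":-1},{"ax":0,"ay":0,"az":0,"tx":0,"ty":0,"tz":0,"hand":-1}]'
python3 - <<'E'
from m import *
H=[]
for uv,st in (((264,59.5),{"tool_pos":[.65326,-.00432,.20344],"orientation":[.3459,-3.1213,-.0006]}),((269,180.5),{"tool_pos":[.56579,-.0273,.2219],"orientation":[-.345,3.122,0]})): print("H",onz(cam("wrist",st),uv,.072))
s=get_state();Rm=R.from_rotvec(s["orientation"]).as_matrix();print(s["tool_pos"],Rm.round(3))
a=np.radians(12.5);n=np.array([-np.sin(.611)*np.cos(a),-np.sin(.611)*np.sin(a),np.cos(.611)])
print("align",np.degrees(np.arccos(-n@Rm[:,2])),np.array([.5588,-.0332,.072])-s["tool_pos"]-.148*Rm[:,2],n)
im,d=capture("wrist");cv2.imwrite("pics/w7.png",im);np.save("pics/w7.npy",d)
for k in ("side","top"):
    im,d=capture(k);cv2.imwrite(f"pics/{k}7.png",im);np.save(f"pics/{k}7.npy",d)
E
```

```text
t: 14.38
tool_pos: [0.4465, -0.0559, 0.2789]
orientation: [-0.344, 3.122, -0.0]
ft_force: [1.4, -0.7, -3.6]
finger_gap: 0.03
grip_force: 70.1
t: 15.38
tool_pos: [0.4471, -0.0581, 0.2792]
orientation: [-0.278, 2.519, 0.086]
ft_force: [0.7, -0.2, -4.2]
finger_gap: 0.0298
grip_force: 70.1
H [[ 0.55780017 -0.03230813  0.072     ]]
H [[ 0.55728522 -0.03281648  0.072     ]]
[ 0.44708932 -0.05805059  0.27918263] [[-0.8   -0.218  0.559]
 [-0.179  0.976  0.124]
 [-0.572 -0.001 -0.82 ]]
align 0.10611041163697824 [ 0.02903872  0.00651376 -0.08580262] [-0.56008815 -0.12416855  0.81907474]
```

View pics/w7.png

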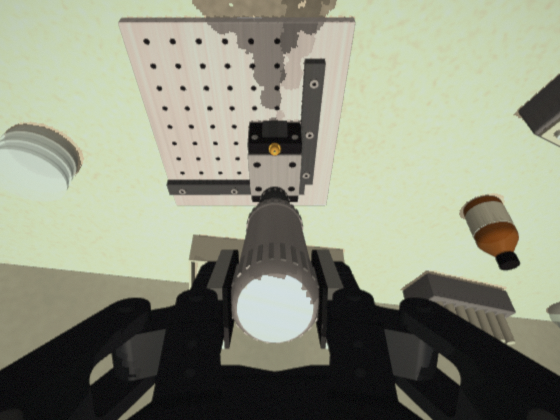

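The wrist view shows the gun's rear disk at (275,308), its coupler end near (276,195) and the nipple at (274,149). I'll check numerically how the gun sits in the grip.

```bash
python3 - <<'E'
from m import *
p=camera_params("wrist");c=(p,p["T_tool_cam"])   # tool frame
im=cv2.imread("pics/w7.png");g=cv2.cvtColor(im,cv2.COLOR_BGR2GRAY);d=np.load("pics/w7.npy");P=cloud(c,d)
print("proj rear/mouth centre",proj(c,[[0,0,-.039],[0,0,.123],[.011,0,.123],[0,.011,.12],[0,-.011,.12],[.016,0,-.039],[-.016,0,-.039]]).round(1).tolist())
m=((g>170)&(np.indices(g.shape)[0]>265)&(np.indices(g.shape)[0]<350)).astype(np.uint8);m[:,:220]=0;m[:,330:]=0
n,l,st,ce=cv2.connectedComponentsWithStats(m);i=1+st[1:,4].argmax();cnt=max(cv2.findContours((l==i).astype(np.uint8),0,1)[0],key=len);e=cv2.fitEllipse(cv2.convexHull(cnt));print("rear",st[i],e)
print("rear z depth",np.median(P[l==i],0),)
# barrel/coupler: points in cloud per tool-z slice, nearest camera side
Q=P.reshape(-1,3);ok=(d.ravel()>0)&(abs(Q[:,1])<.02)&(abs(Q[:,0])<.03)
for z in np.arange(-.03,.13,.01):
    k=ok&(abs(Q[:,2]-z)<.003)
    if k.sum()>5: print(round(z,3),k.sum(),"x max/med",np.percentile(Q[k,0],[50,95]).round(4),"y mid",((np.percentile(Q[k,1],2)+np.percentile(Q[k,1],98))/2).round(4),"w",np.ptp(np.percentile(Q[k,1],[2,98])).round(4))
for v in range(184,240,4):
    r=g[v,230:320].astype(int);gr=np.diff(cv2.GaussianBlur(r.astype(np.float32)[None],(0,0),1)[0]);print(v,230+gr[:45].argmin(),230+45+gr[45:].argmax(),end=" | ")
print(g[180:204,276])
E
```

```text
proj rear/mouth centre [[271.1, 320.2], [273.2, 199.8], [273.2, 185.4], [288.0, 200.8], [258.3, 200.7], [271.1, 274.1], [271.2, 363.2]]
rear [ 237  275   77   68 4047] ((274.5380554199219, 307.9718322753906), (69.38365936279297, 76.23126983642578), 90.96484375)
rear z depth [-0.00043853  0.00090038 -0.03123475]
-0.03 6275 x max/med [0.0027 0.0135] y mid 0.0008 w 0.0309
-0.02 696 x max/med [0.012 0.016] y mid -0.0001 w 0.0382
-0.01 408 x max/med [0.0108 0.0156] y mid -0.0001 w 0.0388
0.0 315 x max/med [0.0133 0.015 ] y mid 0.0011 w 0.0303
0.01 242 x max/med [0.0133 0.0149] y mid 0.0009 w 0.0276
0.02 206 x max/med [0.0134 0.0149] y mid 0.0008 w 0.0276
0.03 175 x max/med [0.0132 0.0147] y mid 0.0011 w 0.0266
0.04 151 x max/med [0.0131 0.0147] y mid 0.0008 w 0.0271
0.05 130 x max/med [0.0133 0.0146] y mid 0.0007 w 0.0269
0.06 122 x max/med [0.0132 0.0155] y mid 0.0005 w 0.031
0.11 153 x max/med [0.0069 0.0092] y mid 0.0006 w 0.0186
0.12 50 x max/med [0.0088 0.0098] y mid 0.0006 w 0.0207
184 269 312 | 188 255 304 | 192 262 303 | 196 251 297 | 200 251 297 | 204 257 292 | 208 252 294 | 212 250 298 | 216 247 300 | 220 246 300 | 224 247 302 | 228 246 301 | 232 245 302 | 236 244 303 | [164 163 164 163 164 160 116  58  42  43  36  28  28  31  31  29  35  40
  48  64  73  74  77  87]
```

```bash
cat > hn.py <<'E'
from m import *
import sys
def head(im,c,box):
    h=cv2.cvtColor(im,cv2.COLOR_BGR2HSV);m=cv2.inRange(h,(8,110,50),(34,255,255));k=np.zeros_like(m);k[box[1]:box[3],box[0]:box[2]]=1;m*=k
    cnt=max(cv2.findContours(m,0,1)[0],key=cv2.contourArea);return cv2.minEnclosingCircle(cnt),cv2.boundingRect(cnt),cv2.fitEllipse(cnt)
def report(s,im,d,box):
    c=cam("wrist",s);r=head(im,c,box);print(r);P=onz(c,r[0][0],.072)
    T=R.from_rotvec(s["orientation"]);print("H world",P.round(4),"H tool mm",(T.inv().apply(P-s["tool_pos"])*1000).round(1))
    print("nominal in tool",(T.inv().apply(np.array([.5588,-.0332,.072])-s["tool_pos"])*1000).round(1))
    p=camera_params("wrist");Q=cloud((p,p["T_tool_cam"]),d).reshape(-1,3);k=(d.ravel()>0)&(abs(Q[:,1])<.008)&(abs(Q[:,0]-.004)<.01)&(Q[:,2]>.09)&(Q[:,2]<.15)
    print("coupler z",np.percentile(Q[k,2],[1,50,95,99])*1000)
E
python3 - <<'E'
from hn import *
report(get_state(),cv2.imread("pics/w7.png"),np.load("pics/w7.npy"),(258,138,292,162))
E
```

```text
(((274.4230651855469, 148.5), 6.59601354598999), (268, 142, 14, 14), ((274.3443298339844, 148.5540771484375), (12.152636528015137, 12.79117202758789), 92.00740051269531))
H world [[ 0.5564 -0.0324  0.072 ]] H tool mm [[ 27.    0.8 233.8]]
nominal in tool [ 25.2  -0.5 235. ]
coupler z [103.21659099 111.25322574 128.23952309 129.83921625]
```

```bash
python3 -m pendant '[{"ax":0,"ay":0,"az":0,"tx":0.447,"ty":-0.01,"tz":0,"hand":-1},{"ax":0,"ay":0,"az":0,"tx":0,"ty":0,"tz":0.7,"hand":-1},{"ax":0,"ay":0,"az":0,"tx":0,"ty":0,"tz":0.6,"hand":-1},{"ax":0,"ay":0,"az":0,"tx":0,"ty":0,"tz":0,"hand":-1},{"ax":0,"ay":0,"az":0,"tx":0,"ty":0,"tz":0,"hand":-1}]'
python3 - <<'E'
from hn import *
s=get_state();T=R.from_rotvec(s["orientation"]);im,d=capture("wrist");cv2.imwrite("pics/w8.png",im);np.save("pics/w8.npy",d)
c=cam("wrist",s);H=np.array([.558,-.0328,.072]);print("Ht",T.inv().apply(H-s["tool_pos"])*1000)
hh=cv2.cvtColor(im,cv2.COLOR_BGR2HSV);m=cv2.inRange(hh,(8,110,50),(34,255,255));m[:100]=0;m[240:]=0;m[:,:220]=0;m[:,330:]=0;print("brass wrist",cv2.boundingRect(m),"pred",proj(c,H))
S,ds=capture("side");cv2.imwrite("pics/s8.png",S);cs=cam("side")
hh=cv2.cvtColor(S,cv2.COLOR_BGR2HSV);q=proj(cs,[H,s["tool_pos"]+T.apply([-.001,.0007,.131]),s["tool_pos"]+T.apply([-.001,.0007,.105])]);print("side H, mouth, coupler rear",q.round(1).tolist())
u,v=q[0].astype(int);m=cv2.inRange(hh,(8,90,40),(34,255,255));k=np.zeros_like(m);k[v-14:v+15,u-14:u+15]=1;m*=k;print("brass side",cv2.boundingRect(m));
g=cv2.cvtColor(S,cv2.COLOR_BGR2GRAY);x=((m>0)*1);print("\n".join("".join("#" if x[r,cc] else " .:-=+*o"[g[r,cc]//32] for cc in range(u-26,u+16)) for r in range(v-26,v+14)))
E
```

```text
t: 16.15
tool_pos: [0.4695, -0.053, 0.1997]
orientation: [-0.279, 2.518, 0.088]
ft_force: [0.0, 0.7, -3.8]
finger_gap: 0.0299
grip_force: 70.1
Ht [ -1.26509319   0.25959308 156.70820759]
brass wrist (266, 180, 16, 9) pred [[273.66332399 191.74872586]]
side H, mouth, coupler rear [[294.7, 211.2], [291.6, 207.7], [288.4, 204.0]]
brass side (292, 209, 8, 8)
-:.          .:-=+++++++++++++++++++++++++
--:.         .:-++++++++++++++++++++++++++
--:..         :-=+++++++++++++++++++++++++
::::.. .      .-=+++++++++++++++++++++++++
-:::......    .-==++++++++++++++++++++++++
-:::......   ..:-=++++++++++++++++++++++++
=-:::..::.. ..::--==++++++++++++++++++++++
==-::::::.....::---=++++++++++++++++++++++
++=-::::::..::::::--=+++++++++++++++++++++
++==-::::::::::::::-==++++++++++++++++++++
+++==-:::::::::::::--=+++++++++++++++++==+
++++==-::::::::::::--==+++++++++++++====-=
+++++==-:::::::::::--==++++++++++++====-:-
++++++==-:::::::::::--=+++++++++++====-:::
+++++++==-::::::::::--=++++++++++===-----:
++++++++=--::::::::::-==++++++++===-------
+++++++++=--:::::::::--===++++=====----===
+++++++++==-
[... 276 characters left out ...]
-===========
++++++++++++++++++==-:....#--=============
++++++++++++++++++==-:...###-=============
++++++++++++++++++==-:..#####---=======---
+++++++++++++++++===-.   ######--=====----
++++++++++++++++===-:.   #######---===----
+++++++++++++++===-:..    ######::--------
++++++++++++++==---:...   ######...::-----
++++++++++++===--:::...    ####    ..::---
+++++++++++===-::::..                ..:::
+++++++++====-:::::..                 ..::
++++++++===--:::::...    ..            ..:
+++++++===-::::::....    ...           ..:
+=++++===-::::::......    .....  .     ...
++++===--:::::....::::....  .    ...   ..:
+=+===--:::::...::--=-::......         ..:
++===-:::::....:-======-::.....        ..:
```

Alignment is within 1 mm. I'll advance along the nipple axis and watch the force.

```bash
python3 -m pendant '[{"ax":0,"ay":0,"az":0,"tx":0,"ty":-0.006,"tz":0.2,"hand":-1},{"ax":0,"ay":0,"az":0,"tx":0,"ty":0,"tz":0.2,"hand":-1},{"ax":0,"ay":0,"az":0,"tx":0,"ty":0,"tz":0,"hand":-1}]'; python3 -m pendant '[{"ax":0,"ay":0,"az":0,"tx":0,"ty":0,"tz":0.05,"hand":-1},{"ax":0,"ay":0,"az":0,"tx":0,"ty":0,"tz":0.05,"hand":-1},{"ax":0,"ay":0,"az":0,"tx":0,"ty":0,"tz":0,"hand":-1}]'
python3 - <<'E'
from h import *
s=get_state();T=R.from_rotvec(s["orientation"]);print("Ht",T.inv().apply(np.array([.558,-.0328,.072])-s["tool_pos"])*1000,"F tool",T.inv().apply(s["ft_force"]))
E
```

```text
t: 16.62
tool_pos: [0.4828, -0.0507, 0.1801]
orientation: [-0.278, 2.518, 0.087]
ft_force: [-0.2, 0.8, -3.9]
finger_gap: 0.0305
grip_force: 70.2
t: 17.0
tool_pos: [0.4862, -0.0499, 0.175]
orientation: [-0.278, 2.518, 0.087]
ft_force: [2.6, -0.3, -5.4]
finger_gap: 0.0302
grip_force: 69.9
Ht [ -1.34933701   1.11395454 126.73883892] F tool [ 1.04408687 -0.89998128  5.86422903]
```

```bash
for k in 1; do python3 -m pendant '[{"ax":0,"ay":0,"az":0,"tx":0,"ty":0,"tz":0.05,"hand":-1},{"ax":0,"ay":0,"az":0,"tx":0,"ty":0,"tz":0,"hand":-1}]'; python3 -m pendant '[{"ax":0,"ay":0,"az":0,"tx":0,"ty":0,"tz":0.05,"hand":-1},{"ax":0,"ay":0,"az":0,"tx":0,"ty":0,"tz":0,"hand":-1}]'; python3 -m pendant '[{"ax":0,"ay":0,"az":0,"tx":0,"ty":0,"tz":0.05,"hand":-1},{"ax":0,"ay":0,"az":0,"tx":0,"ty":0,"tz":0,"hand":-1}]'; done | grep -E "pos|force"
python3 - <<'E'
from h import *
s=get_state();T=R.from_rotvec(s["orientation"]);print("Ht",T.inv().apply(np.array([.558,-.0328,.072])-s["tool_pos"])*1000,"F tool",T.inv().apply(s["ft_force"]))
E
```

```text
tool_pos: [0.4876, -0.0494, 0.172]
ft_force: [2.8, 0.7, -9.3]
grip_force: 69.7
tool_pos: [0.4896, -0.049, 0.1701]
ft_force: [-8.2, -0.8, 5.3]
grip_force: 71.6
tool_pos: [0.4912, -0.0486, 0.1677]
ft_force: [-8.4, -1.0, 6.0]
grip_force: 71.7
Ht [ -1.28707132   0.88508864 117.73252437] F tool [ 3.40060868  0.80227162 -9.76733139]
```

The force jumped and then went flat at about 13 N, as expected for a snap followed by the spring yielding. I'll keep pushing.

```bash
for k in 1; do python3 -m pendant '[{"ax":0,"ay":0,"az":0,"tx":0,"ty":0,"tz":0.05,"hand":-1},{"ax":0,"ay":0,"az":0,"tx":0,"ty":0,"tz":0,"hand":-1}]'; python3 -m pendant '[{"ax":0,"ay":0,"az":0,"tx":0,"ty":0,"tz":0.05,"hand":-1},{"ax":0,"ay":0,"az":0,"tx":0,"ty":0,"tz":0.05,"hand":-1},{"ax":0,"ay":0,"az":0,"tx":0,"ty":0,"tz":0,"hand":-1},{"ax":0,"ay":0,"az":0,"tx":0,"ty":0,"tz":0,"hand":-1}]';  done | grep -E "pos|force"
python3 - <<'E'
from hn import *
s=get_state();T=R.from_rotvec(s["orientation"]);print("Ht",T.inv().apply(np.array([.558,-.0328,.072])-s["tool_pos"])*1000,"F tool",T.inv().apply(s["ft_force"]))
im,d=capture("wrist");cv2.imwrite("pics/w9.png",im);np.save("pics/w9.npy",d)
p=camera_params("wrist")
for nm in ("w7","w8","w9"):
    d=np.load(f"pics/{nm}.npy");Q=cloud((p,p["T_tool_cam"]),d).reshape(-1,3);ok=(d.ravel()>0)&(abs(Q[:,1])<.012)&(abs(Q[:,0])<.02)
    r=ok&(Q[:,2]<-.02)&(Q[:,2]>-.06)&(abs(Q[:,0])<.01);print(nm,"rear z",np.median(Q[r,2]),"surf x",[round(float(np.percentile(Q[ok&(abs(Q[:,2]-z)<.004),0],95)),4) for z in (.0,.02,.04,.055)],
     "y",[round(float(Q[ok&(abs(Q[:,2]-z)<.004),1].mean()),4) for z in (.0,.02,.04,.055)])
    k=ok&(Q[:,2]>.07)&(Q[:,2]<.14)&(Q[:,0]<.012)&(Q[:,0]>.0);print("   coupler z",np.percentile(Q[k,2],[2,20,50,80,98]).round(4),"x95",np.percentile(Q[k,0],95).round(4),"y",Q[k,1].mean().round(4))
E
```

```text
tool_pos: [0.4929, -0.0483, 0.1653]
ft_force: [-9.4, -1.9, 7.8]
grip_force: 71.8
tool_pos: [0.4963, -0.0475, 0.1605]
ft_force: [-11.5, -0.9, 9.1]
grip_force: 72.0
Ht [ -1.17359246   0.90322856 108.88681549] F tool [  4.10115862   1.6010822  -14.01266295]
w7 rear z -0.031193705623605072 surf x [0.015, 0.0149, 0.0148, 0.0152] y [0.0, 0.0002, 0.0, 0.0]
   coupler z [0.1035 0.1092 0.1115 0.1206 0.1293] x95 0.0095 y 0.0006
w8 rear z -0.031207644977656768 surf x [0.0151, 0.0149, 0.0147, 0.0151] y [0.0002, -0.0002, 0.0001, 0.0001]
   coupler z [0.1035 0.1091 0.1114 0.1206 0.1294] x95 0.0095 y 0.0005
w9 rear z -0.03128331084943472 surf x [0.0152, 0.015, 0.0151, 0.0156] y [0.0002, 0.0002, -0.0002, 0.0002]
   coupler z [0.0979 0.1036 0.1293 0.1343 0.1372] x95 0.0115 y -0.0001
```

The spring force reads about 17 N and the advance past the seat is 12.8 mm. Both put the nozzle about 13 mm in, and the barrel has not slipped. One check of the carriage before handing in.

```bash
python3 - <<'E'
from m import *
c=cam("wrist");g=cv2.cvtColor(cv2.imread("pics/w9.png"),cv2.COLOR_BGR2GRAY);a=np.radians(12.5);w=np.array([[np.cos(a),-np.sin(a)],[np.sin(a),np.cos(a)]]);o=np.array([.6525,.0183])
def chk(n,p,q,z):
    e=proj(c,[[*(o+w@np.array(v)),z] for v in (p,q)])
    try:
        L=line_on(c,edge(g,*e,half=5),z);print(n,e.round(0).tolist(),(((L-o)@w)*1000).round(1).tolist(),"ang",ang(L).round(2))
    except Exception as x:print(n,e,x)
chk("side bar inner",(-.15,0),(-.10,0),.012)
chk("far bar inner",(0,-.14),(0,-.075),.012)
chk("carr left",(-.078,-.06),(-.04,-.06),.056)
chk("nearcap left part",(-.081,-.058),(-.081,-.042),.056)
chk("nearcap right part",(-.081,-.018),(-.081,-.003),.056)
chk("farcap left",(-.015,-.058),(-.015,-.04),.056)
d=np.load("pics/w9.npy");P=cloud(c,d);q=(P[...,:2]-o)@w
for y in (-.008,-.052):print([(int(1000*x),round(1000*float(np.median(P[...,2][(abs(q[...,0]-x)<.002)&(abs(q[...,1]-y)<.004)&(d>0)&(P[...,2]<.07)])),1)) for x in (-.09,-.07,-.05,-.03,-.02,-.008)])
s=get_state();print(s["t"],s["ft_force"])
E
```

```text
side bar inner [[316.0, 101.0], [310.0, 153.0]] [[-81.3, 0.5], [-158.6, 0.1]] ang 12.84
far bar inner [[167.0, 226.0], [230.0, 226.0]] [[0.5, -148.8], [0.2, -65.9]] ang 102.7
carr left [[236.0, 211.0], [239.0, 239.0]] [[-108.3, -60.1], [1.7, -57.7]] ang 13.72
nearcap left part [[238.0, 209.0], [258.0, 209.0]] [[-76.3, -81.0], [-93.6, -18.8]] ang 117.98
nearcap right part [[289.0, 209.0], [308.0, 209.0]] [[-94.6, -40.6], [-75.2, 21.4]] ang 85.11
farcap left [[243.0, 254.0], [263.0, 255.0]] [[-58.4, -70.0], [39.4, -21.3]] ang 38.94
[(-90, 53.6), (-70, 56.1), (-50, 55.4), (-30, nan), (-20, nan), (-8, nan)]
[(-90, 53.7), (-70, 55.6), (-50, 55.6), (-30, nan), (-20, nan), (-8, nan)]
18.55 [-11.82366011  -0.84892852   9.75296852]
  return _methods._mean(a, axis=axis, dtype=dtype,
  ret = ret.dtype.type(ret / rcount)
```

```bash
python3 - <<'E' 2>/dev/null
from m import *
c=cam("wrist");g=cv2.cvtColor(cv2.imread("pics/w9.png"),cv2.COLOR_BGR2GRAY);a=np.radians(12.5);w=np.array([[np.cos(a),-np.sin(a)],[np.sin(a),np.cos(a)]]);o=np.array([.6525,.0183])
for y in (-.054,-.05,-.046,-.012,-.008,-.004):
    xs=np.arange(-.1,-.060,.002);uv=proj(c,[[*(o+w@np.array([x,y])),.056] for x in xs])
    print(int(y*1000),[(int(round(x*1000)),int(g[int(round(v)),int(round(u))])) for x,(u,v) in zip(xs,uv)])
for x in (-.078,-.074,-.07,-.066):
    for lo in (-.066,-.006):
        ys=np.arange(lo,lo+.013,.001);uv=proj(c,[[*(o+w@np.array([x,y])),.056] for y in ys]);print("x",x,[(int(round(y*1000)),int(g[int(round(v)),int(round(u))])) for y,(u,v) in zip(ys,uv)])
E
```

```text
-54 [(-100, 30), (-98, 27), (-96, 28), (-94, 29), (-92, 27), (-90, 30), (-88, 27), (-86, 81), (-84, 106), (-82, 167), (-80, 173), (-78, 172), (-76, 172), (-74, 173), (-72, 169), (-70, 150), (-68, 165), (-66, 172), (-64, 173), (-62, 176), (-60, 178)]
-50 [(-100, 33), (-98, 30), (-96, 30), (-94, 29), (-92, 29), (-90, 27), (-88, 29), (-86, 71), (-84, 99), (-82, 170), (-80, 176), (-78, 175), (-76, 128), (-74, 96), (-72, 88), (-70, 111), (-68, 106), (-66, 87), (-64, 80), (-62, 78), (-60, 76)]
-46 [(-100, 29), (-98, 31), (-96, 30), (-94, 29), (-92, 29), (-90, 28), (-88, 30), (-86, 78), (-84, 90), (-82, 77), (-80, 77), (-78, 89), (-76, 84), (-74, 79), (-72, 78), (-70, 77), (-68, 79), (-66, 79), (-64, 76), (-62, 78), (-60, 78)]
-12 [(-100, 34), (-98, 31), (-96, 30), (-94, 28), (-92, 28), (-90, 29), (-88, 30), (-86, 81), (-84, 108), (-82, 139), (-80, 69), (-78, 77), (-76, 96), (-74, 81), (-72, 81), (-70, 79), (-68, 79), (-66, 78), (-64, 79), (-62, 79), (-60, 80)]
-8 [(-100, 29), (-98, 31), (-96, 27), (-94, 29), (-92, 31), (-90, 28), (-88, 30), (-86, 80), (-84, 106), (-82, 172), (-80, 177), (-
[... 883 characters left out ...]
2), (-2, 174), (-1, 172), (0, 155), (1, 101), (2, 85), (3, 82), (4, 81), (5, 81), (6, 81)]
x -0.07 [(-66, 153), (-65, 176), (-64, 215), (-63, 215), (-62, 213), (-61, 214), (-60, 212), (-59, 172), (-58, 171), (-57, 173), (-56, 174), (-55, 171), (-54, 150)]
x -0.07 [(-6, 36), (-5, 74), (-4, 165), (-3, 174), (-2, 174), (-1, 173), (0, 111), (1, 86), (2, 84), (3, 83), (4, 79), (5, 78), (6, 75)]
x -0.066 [(-66, 211), (-65, 215), (-64, 215), (-63, 214), (-62, 212), (-61, 213), (-60, 212), (-59, 174), (-58, 164), (-57, 176), (-56, 175), (-55, 172), (-54, 172)]
x -0.066 [(-6, 148), (-5, 163), (-4, 169), (-3, 172), (-2, 175), (-1, 174), (0, 155), (1, 94), (2, 82), (3, 88), (4, 98), (5, 102), (6, 100)]
```

y is flush (edges at -59.3 and 0 mm). x is ambiguous by about 2 mm, so I'll use the overhead picture w5 with the true cap height.

```bash
python3 - <<'E' 2>/dev/null
from m import *
st={"tool_pos":[.65325747,-.0043228,.20343513],"orientation":[.345897731,-3.1213472,-.000599]}
c=cam("wrist",st);g=cv2.cvtColor(cv2.imread("pics/w5.png"),cv2.COLOR_BGR2GRAY);a=np.radians(12.5);w=np.array([[np.cos(a),-np.sin(a)],[np.sin(a),np.cos(a)]]);o=np.array([.6525,.0183])
X=lambda v,u,z:(((onz(c,(u,v),z)[0,:2]-o)@w)*1000).round(1)
print("cam",c[1][:3,3], ((c[1][:2,3]-o)@w))
for u in (150,170,240,285):print(u,"v68-80",g[66:98,u].tolist(),"v174-215",g[174:216,u].tolist())
L=lambda p,q,z:(((line_on(c,edge(g,p,q,half=4),z)-o)@w)*1000).round(1).tolist()
print("bar in .012",L((125,187),(220,187.5),.012),"bar out .022",L((125,209),(190,209),.022))
print("far steel .056",L((232,179),(298,179),.056),"near steel .056",L((232,94),(252,94),.056),"near cap .053",L((229,74),(252,74),.053),"far cap .053",L((234,195),(298,195),.053))
E
```

```text
cam [ 0.59016113 -0.01745736  0.3453755 ] [-0.0686005  -0.02141717]
150 v68-80 [203, 204, 204, 203, 205, 204, 204, 204, 203, 204, 204, 204, 204, 205, 205, 205, 205, 205, 204, 199, 180, 169, 171, 188, 199, 203, 207, 207, 209, 208, 209, 209] v174-215 [214, 213, 213, 213, 214, 214, 213, 213, 213, 214, 212, 199, 140, 66, 52, 74, 81, 83, 85, 85, 85, 83, 85, 85, 84, 85, 85, 81, 81, 83, 82, 82, 83, 84, 85, 113, 177, 206, 208, 208, 208, 208]
170 v68-80 [211, 212, 210, 210, 210, 210, 210, 212, 211, 210, 211, 209, 211, 210, 210, 212, 210, 211, 209, 209, 208, 210, 209, 208, 208, 208, 209, 207, 208, 208, 208, 208] v174-215 [213, 213, 213, 212, 212, 210, 213, 211, 211, 212, 211, 196, 139, 65, 53, 73, 83, 85, 85, 85, 84, 86, 84, 85, 85, 85, 84, 80, 83, 83, 83, 83, 83, 84, 84, 115, 179, 209, 212, 212, 213, 212]
240 v68-80 [214, 214, 214, 212, 213, 212, 181, 114, 50, 52, 55, 52, 55, 54, 54, 52, 53, 51, 51, 49, 51, 50, 47, 49, 45, 35, 34, 73, 112, 131, 139, 139] v174-215 [88, 88, 85, 82, 59, 28, 11, 16, 16, 9, 14, 13, 13, 15, 14, 9, 14, 12, 12, 17, 13, 22, 40, 50, 50, 52, 52, 53, 55, 53, 50, 49, 51, 52, 54, 73, 117, 138, 140, 140, 139, 139]
285 v68-80 [142, 145, 144, 143, 144, 142, 121, 76, 30, 21, 24, 25, 25, 21, 23, 23, 24, 21, 26, 25, 24, 25, 22, 25, 22, 20, 19, 58, 95, 115, 119, 119] v174-215 [89, 89, 88, 81, 59, 27, 11, 11, 6, 12, 13, 19, 13, 14, 15, 15, 18, 14, 11, 14, 15, 31, 69, 86, 84, 80, 78, 81, 83, 84, 64, 48, 43, 42, 46, 67, 99, 114, 130, 140, 141, 141]
bar in .012 [[-0.1, -151.1], [-0.3, -76.5]] bar out .022 [[19.3, -166.5], [19.1, -92.9]]
far steel .056 [[-16.1, -59.1], [-16.3, 5.3]] near steel .056 [[-81.4, -74.9], [-81.6, -14.2]] near cap .053 [[-96.7, -76.3], [-96.9, -15.8]] far cap .053 [[-1.4, -59.6], [-1.6, 6.2]]
```

In the overhead view the carriage sits 0.3–1 mm from the far bar and square, inside the 2 mm tolerance. Handing in.

```bash
python3 -c "
from plant import *
print(get_state()['t'],get_state()['grip_force']);print(job_done())"
```

```text
18.55 71.9691002368927
the job is handed in; nothing more can be done
None
```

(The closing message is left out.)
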